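# Load a well plate under the dispensing head and lock it

## Robot

A 6-joint arm with a two-finger parallel gripper is mounted at the origin on a cart in front of the work surface, level with it; the furniture and walls round the work are solid. World frame = base frame: x ahead of the robot, y to its left, z up, the work surface at z = 0. Lengths are in mm, angles in degrees, forces in N, time in s.
With the tool pointing down it reaches from about 300 to 850 mm from the base axis. Payload 4.2 kg.
Tool frame: the origin (TCP) lies on the centre line of the jaws, within the pads' length; the fingertips stand 11 mm ahead of it and the grasp point (between the pads) lies 8 mm behind it; z points along the fingers, y is the line along which they close (so a half turn about z gives the same grasp; the last joint's range is limited). The gripper opens to 91 mm and grips with 3 to 60 N. Pads are 32 mm wide; open, the fingers measure 118 mm over their backs; the gripper's body (76 mm by 178 mm) begins 60 mm behind the grasp point.
Start: joints at [-76.318, 18.312, 89.639, -0, 72.044, -1.146], TCP at [147.157, -555.866, 224.976] pointing down, gripper open.
Joint ranges: [-177.97, 177.97], [-48.28, 115.42], [12.27, 149.76], [-77.06, 257.06], [2.81, 150.46], [-146.56, 146.56]. Speed limits (degrees/s): [147.25, 147.25, 180, 180, 180, 180].

## Interface

Orientations are given as [roll, pitch, yaw] about the fixed x, y, z axes, in that order (R = Rz(yaw) Ry(pitch) Rx(roll)).
In Python, from workcell import env, grab_frame, camera_model, models gives the robot as it stands.
- The arm moves only by the shell command python3 -m crank 'ROWS' [FORCE]. ROWS is text: rows parted by semicolons, each of 7 numbers parted by spaces: the closure, from -1 (fully open) to 1 (shut), so that 0 is half open, then the shift along the tool's x, y, z in mm, then the turn, a rotation vector about the tool's x, y, z in degrees. A call has 1 to 10 rows; each row shifts and turns the commanded pose from where the row before left it, along the tool's axes as they then stand; what a row does not reach is not made up. A row lasts 1/8 s, in which the tool goes at most 62.5 mm and 10.7 degrees, less where a joint would pass 70% of its speed; a pose out of reach is approached as far as the arm can. A call is refused whole if a number of a shift passes 62.5 or a number of a turn 10.7, either way. A call with a gripper value outside its range is refused whole. The fingers move at their own pace and stop on an object; FORCE is the grip in N (left out, the last holds). Time passes only in rows, so rows that do not move let the fingers close. It gives the time, the measured TCP pose, the force, the opening and the grip force at its end, in the units of the state.
- env.state(): the state, without advancing time (a new reading comes with each control period).
- grab_frame(name): name is "scene" or "top"; returns the picture (420x560x3 uint8, blue, green, red); there is no depth.
- camera_model(name): a dict with "K" (3x3 intrinsics, pixels), "R" (3x3) and "t" (3): a world point X has camera coordinates R X + t. Camera axes: x right, y down, z forward; pixel columns grow to the right and rows downward; lengths in mm; the calibration is good to about 2 mm. A picture is of the moment at which its call begins. camera_model takes no time and is no camera call.
- env.job_done(): hands the job in; it is judged then, once.
Trained networks look in the newest picture that a camera, given by its name, has taken for a name from the list of things; names that differ only in an ending like _2 or _b are one class to them, and where a whole thing is asked for, a point or a joint stands for the part that bears it (a point fixed in the world has none). Each returns a list of dicts, best first, with "p" (0 to 1); they miss things now and then, are a little off and sometimes report something else, mostly with a low value. They report only what shows in the picture. A call takes as long as a camera call.
- models.search_frame(name, camera): "point" ([x, y, z] in mm, in world coordinates, good to about 4 mm: the middle of the surface that is visible of it).
The state is a dict: "time_s": time; "qpos": joint angles; "qvel": joint speeds; "effort": joint torques, N m; "ee_pos": TCP position; "ee_rot": TCP orientation; "force": force on the tool from outside, world axes, zero at the start; "torque": the same for the moment, N m; "gripper_width": finger opening in mm; "gripper_force": force on a finger pad.
Only numpy, scipy, OpenCV 4.12 (cv2) and the standard library are available. Lean on these libraries where they do the work, as an engineer would, in place of code of your own. Each camera call takes 0.05 s, during which the arm holds its last target. There are 200 camera calls.

## Task

Push the white 96-well plate along the dispenser's deck, between the guide rails and under the low dispensing head, until its leading edge is fully home against the end stop, keeping it flat on the deck and without knocking it against the head. Then swing the retaining arm round by its black peg until it is fully closed across the channel behind the plate. Only push with the fingers: lift nothing, and leave the two vials and the pen where they are.

Things in the scene. Friction and masses are not known exactly. Their poses are not given: they have to be found in the camera images.
- dispenser: Plate dispenser, fixed on the counter; place and yaw vary. Origin on the counter under the channel; +x = the way the plate travels, y across the channel, z up. Flat dark grey deck, top at z 10 mm, x -245 to +117 mm, y +-66 mm. White pump housing x 108 to 176 mm, y +-64 mm, 122 mm tall. With the plate fully home its origin is at x +36, y 0, z 10 mm and its trailing edge at x -28 mm.
- channel_mouth (a point): Middle of the channel's mouth, on the deck at dispenser x -74, y 0, z 10 mm. Two steel guide rails 8 mm high, 6 mm thick bound the channel: inner faces at dispenser y +-44.3 mm from x -44 to +104 mm; flared lead-ins of the same height open out to y +-60 mm at the mouth.
- head: White dispensing head, the low bridge over the channel; its frame is the dispenser's frame. Spans x +20 to +84, y -63 to +63 mm. Flat underside at z 27.4 mm (17.4 mm above the deck, 3 mm above the plate's top); top at z 61 mm, thin steel pipes above it up to z 80 mm. Its feet stand outside the rails. The plate must not strike it.
- stop_face (a point): Foot of the dark steel end stop's face, at dispenser x +100, y 0, z 10 mm. The stop is 76 mm wide and 15 mm high; the plate's leading short side comes to rest against it.
- plate: White 96-well plate, loose on the deck before the channel mouth, turned up to 12 deg, off the middle. 127.8 mm along its x, 85.5 mm along its y, 14.4 mm high, 0.06 to 0.13 kg; lowest 6 mm is a skirt of that full size, above it the body is 124.8 x 82.5 mm. Origin at the centre of its underside, z up; its x points roughly along the dispenser's +x. Slides freely on the deck.
- retainer (a joint): Retaining arm, aluminium bar 11 mm wide, 7 mm thick, z 19 to 26 mm above the counter, on an upright pivot on the dispenser's -y side; rad. 0 = fully closed on its inner stop, pointing to dispenser +y across the channel, 1 mm behind the home plate. Opens anticlockwise seen from above; pi/2 points to dispenser -x; limit 2.1. Starts at 1.7 to 2.05. Stays where left; about 1 N at the peg moves it.
- retainer_hinge (a point): Pivot of the retaining arm, at dispenser x = -33.3 mm, y = -57.5 mm, z = 19 mm.
- retainer_peg (a point): Top centre of the upright black peg at the end of the retaining arm, 55 mm from the pivot; 11 mm thick, its top 55 mm above the counter, rising 29 mm above the bar.
- vial_red: Small white vial with a red cap, 24 mm across, 44 mm tall, loose, beside the dispenser on its +y side. Origin at the centre of its underside. Leave it alone.
- vial_blue: Small white vial with a blue cap, 24 mm across, 44 mm tall, loose, beside the dispenser on its +y side. Origin at the centre of its underside. Leave it alone.
- pen: White marker pen with a red cap, 135 mm long (along its y), 17 mm thick, lying loose along the dispenser's -y side beside the head. Origin under its middle. Leave it alone.

How it is judged (in metres and radians):
On the way:
1. the plate has been pushed under the head, up to the end stop (within 5 mm) (x of plate in the frame of dispenser above 0.031 m), for 0.1 s.
At the end, for the whole second after the job is handed in: The plate lies flat and at rest between the rails under the head, its leading edge within 2.5 mm of the end stop, and the retaining arm is closed behind it (within 0.08 rad of its inner stop) (x of plate in the frame of dispenser above 0.0336 m and y of plate in the frame of dispenser between -0.004 and 0.004 m and z of plate in the frame of dispenser between 0.008 and 0.012 m and angle between the x axis of plate and the x axis of dispenser, either way round below 0.06 rad and angle between plate's own z axis and vertical below 0.03 rad and value of joint retainer below 0.08 rad and linear speed of plate below 0.01 m/s); the robot touches nothing.
It fails at once if the plate is knocked against the dispensing head (contact force between plate and head above 2 N).
It fails at once if the plate is tipped by more than about 3.5 degrees (angle between plate's own z axis and vertical above 0.06 rad).
It fails at once if the plate is lifted off the deck (by more than 4 mm) (z of plate in the frame of dispenser above 0.014 m).
It fails at once if a vial or the pen is moved by more than 15 mm (distance of any of vial_red, vial_blue, pen from where it was at the start of the episode above 0.015 m).
It also fails if it takes over 51 s, if anything falls off the work surface, if the arm or the gripper's body presses on something with over 40 N, if the wrist force passes 120 N, or if a joint passes its speed limit or range.

## Working session

There is one attempt and no reset: what is moved stays moved. The work goes in short steps, Python scripts to look and compute and a shell command to move; the robot and the scene stay as the last step left them, time stands still between calls to the robot, and variables do not carry over. Pictures are saved under pics/ and viewed, at most 10 in all, crops included, and the job is handed in when it is done.

```bash
mkdir -p pics; ls
python3 - <<'E'
from workcell import env, grab_frame, camera_model, models
import cv2, numpy as np
for c in ("scene","top"):
    im=grab_frame(c); cv2.imwrite(f"pics/{c}0.png",im)
    m=camera_model(c); print(c,np.round(m["K"],1).tolist(),np.round(m["R"],4).tolist(),np.round(m["t"],1).tolist())
    for n in ("dispenser","head","plate","retainer","retainer_peg","retainer_hinge","channel_mouth","stop_face","vial_red","vial_blue","pen"):
        try: print(n,[(np.round(d["point"]).tolist(),round(d["p"],2)) for d in models.search_frame(n,c)[:2]])
        except Exception as e: print(n,e)
s=env.state(); print(s["time_s"],s["ee_pos"],s["ee_rot"],s["gripper_width"])
E
```

```text
pics
scene [[450.9, 0.0, 283.7], [0.0, 450.9, 210.8], [0.0, 0.0, 1.0]] [[-0.7988, -0.6016, -0.0026], [-0.4248, 0.567, -0.7057], [0.426, -0.5626, -0.7085]] [523.0, 211.8, 744.3]
dispenser [([566.0, 158.0, 11.0], 0.61)]
head [([591.0, 119.0, 60.0], 0.74)]
plate [([486.0, 316.0, 26.0], 0.64)]
retainer [([478.0, 181.0, 28.0], 0.76), ([484.0, 315.0, 27.0], 0.27)]
retainer_peg [([474.0, 183.0, 22.0], 0.74), ([486.0, 316.0, 26.0], 0.31)]
retainer_hinge [([567.0, 157.0, 11.0], 0.93)]
channel_mouth [([565.0, 156.0, 10.0], 0.93)]
stop_face [([567.0, 156.0, 12.0], 0.73), ([592.0, 118.0, 57.0], 0.16)]
vial_red [([481.0, 318.0, 24.0], 0.72), ([611.0, 256.0, 24.0], 0.59)]
vial_blue [([636.0, 213.0, 27.0], 0.52)]
pen [([526.0, 58.0, 12.0], 0.52)]
top [[393.1, 0.0, 273.6], [0.0, 393.1, 213.2], [0.0, 0.0, 1.0]] [[-0.0206, -0.9998, 0.0071], [-0.9833, 0.019, -0.1811], [0.181, -0.0107, -0.9834]] [161.7, 542.0, 822.6]
dispenser [([574.0, 138.0, 17.0], 0.67), ([484.0, 173.0, 29.0], 0.22)]
head [([593.0, 106.0, 63.0], 0.57)]
plate [([490.0, 304.0, 25.0], 0.57)]
retainer [([481.0, 171.0, 24.0], 0.53)]
retainer_peg [([483.0, 174.0, 30.0], 0.72)]
retainer_hinge [([576.0, 142.0, 19.0], 0.79)]
channel_mouth [([575.0, 140.0, 17.0], 0.81), ([531.0, 47.0, 16.0], 0.65)]
stop_face [([572.0, 140.0, 17.0], 0.65)]
vial_red [([612.0, 250.0, 28.0], 0.47)]
vial_blue []
pen [([530.0, 51.0, 18.0], 0.63)]
1.2 [ 147.12972182 -555.86106455  224.9861203 ] [1.79995633e+02 6.33198664e-04 1.48259038e+01] 91.16094047746348
```

View pics/scene0.png

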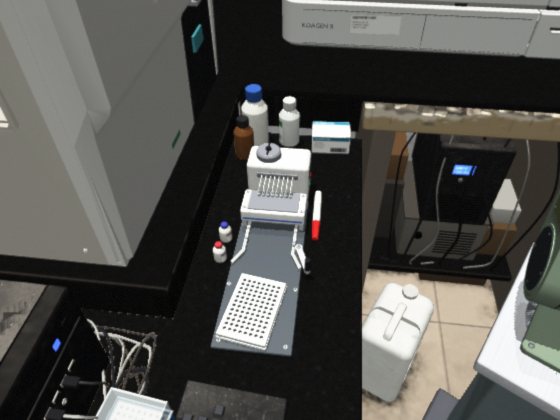

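View pics/top0.png

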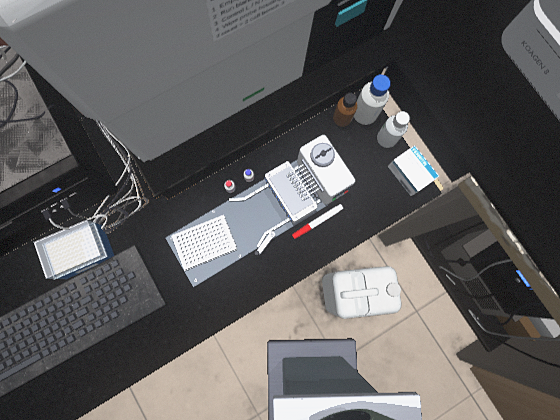

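The scene shows the plate at about (252,310) on the deck, the retainer peg near (303,262), the vials at (225,232) and (220,252), and the pen at (317,215). In the top view the plate is at (205,242), the head at (292,190) and the peg at (262,243). I'll rectify both views onto the deck plane in a guessed dispenser frame.

```bash
cat > h.py <<'E'
import cv2, numpy as np
from workcell import env, grab_frame, camera_model, models
S=1.7; X0,X1,Y0,Y1=-265,155,-85,85
def proj(c,P):
    m=camera_model(c); q=(np.array(m["R"])@np.atleast_2d(P).T).T+np.array(m["t"]); q=(np.array(m["K"])@q.T).T
    return q[:,:2]/q[:,2:]
def d2w(P,pose):
    P=np.atleast_2d(np.array(P,float)); a=np.radians(pose[2]); c,s=np.cos(a),np.sin(a)
    return np.c_[pose[0]+c*P[:,0]-s*P[:,1],pose[1]+s*P[:,0]+c*P[:,1],P[:,2]]
def rect(im,c,pose,z):  # disp-frame plane picture, x right, y up
    C=np.array([[X0,Y1],[X1,Y1],[X1,Y0],[X0,Y0]],float)
    src=proj(c,d2w(np.c_[C,np.full(4,z)],pose)).astype(np.float32)
    w,h=int((X1-X0)*S),int((Y1-Y0)*S)
    H=cv2.getPerspectiveTransform(src,np.float32([[0,0],[w,0],[w,h],[0,h]]))
    return cv2.warpPerspective(im,H,(w,h),flags=cv2.INTER_CUBIC)
def px(x,y): return (int(round((x-X0)*S)),int(round((Y1-y)*S)))
E
python3 - <<'E'
from h import *
pose=(567.6,158,-62)
out=[]
for c in("scene","top"):
    r=rect(cv2.imread(f"pics/{c}0.png"),c,pose,10)
    cv2.rectangle(r,px(-245,66),px(117,-66),(0,255,0),1)
    for s in(1,-1):
        cv2.polylines(r,[np.int32([px(-74,60*s),px(-44,44.3*s),px(104,44.3*s)])],False,(0,0,255),1)
    out.append(r)
cv2.imwrite("pics/rect0.png",np.vstack(out))
E
```

```text
(no output)
```

View pics/rect0.png

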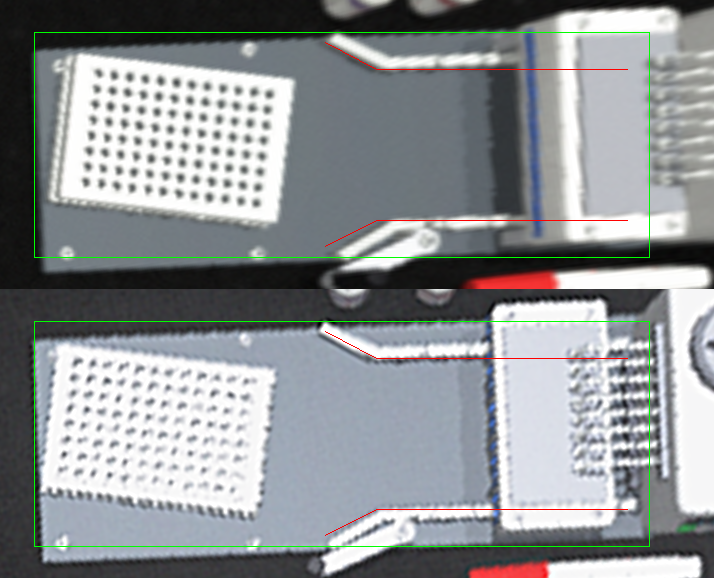

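The rectified views show the deck turned about 2° from my guess, with its edges from (36,50) and (45,272). The plate is turned about -7°, and the peg is near (320,565) in the lower panel. Next I'll fit these numerically.

```bash
cat > fit.py <<'E'
from h import *
from scipy.optimize import minimize
from scipy.ndimage import map_coordinates
def samp(g,c,P):
    u=proj(c,P); return map_coordinates(g,[u[:,1],u[:,0]],order=1)
t=np.linspace(0,1,60)[:,None]
def seg(a,b): return np.array(a)+t*(np.array(b)-np.array(a))
def fit_disp(ims,p0):
    gs={c:cv2.GaussianBlur(cv2.cvtColor(i,cv2.COLOR_BGR2GRAY),(0,0),1.0).astype(float) for c,i in ims.items()}
    def cost(p):
        s=0
        for c,g in gs.items():
            for a,b,n in(((-235,66,10),(-90,66,10),(0,1,0)),((-235,-66,10),(-110,-66,10),(0,-1,0)),((-245,-30,10),(-245,60,10),(-1,0,0))):
                q=seg(a,b); n=np.array(n)
                s-=np.mean(np.clip(samp(g,c,d2w(q-3*n,p)),0,130)-samp(g,c,d2w(q+3*n,p)))
            for k in(1,-1):   # rails, bright top, 6 mm thick
                q=seg((-42,47.3*k,18),(10,47.3*k,18)); n=np.array((0,6.,0))
                s-=.5*np.mean(2*samp(g,c,d2w(q,p))-samp(g,c,d2w(q+n,p))-samp(g,c,d2w(q-n,p)))
        return s
    best=min((minimize(cost,np.array(p0)+[dx,dy,da],method="Nelder-Mead",options=dict(initial_simplex=np.array(p0)+[dx,dy,da]+np.array([[0,0,0],[5,0,0],[0,5,0],[0,0,2]]))) for dx in(-5,3) for dy in(-5,3) for da in(0,2)),key=lambda r:r.fun)
    return best.x,best.fun
def fit_plate(ims,p0,thr):
    ms={}
    for c,i in ims.items():
        m=(cv2.cvtColor(i,cv2.COLOR_BGR2GRAY)>thr[c]).astype(np.uint8); m=cv2.morphologyEx(m,cv2.MORPH_CLOSE,np.ones((5,5)))
        n,l,_,cen=cv2.connectedComponentsWithStats(m); u=proj(c,[[p0[0],p0[1],24]])[0].astype(int)
        k=np.bincount(l[u[1]-6:u[1]+7,u[0]-6:u[0]+7].ravel(),minlength=n); k[0]=0; k=k.argmax()
        m=(l==k).astype(np.uint8); ms[c]=cv2.resize(m*255,None,fx=4,fy=4,interpolation=cv2.INTER_LINEAR)>127
    B=np.array([[sx*a,sy*b,z] for sx in(1,-1) for sy in(1,-1) for a,b,z in((63.9,42.75,10),(63.9,42.75,16),(62.4,41.25,24.4))])
    def cost(p):
        s=0
        for c,m in ms.items():
            u=proj(c,d2w(B,p))*4+1.5; h=cv2.convexHull(np.round(u*16).astype(np.int32))
            f=np.zeros(m.shape,np.uint8); cv2.fillConvexPoly(f,h,1,shift=4); f=f>0
            s+=1-(f&m).sum()/(f|m).sum()
        return s
    r=minimize(cost,p0,method="Nelder-Mead",options=dict(initial_simplex=np.array(p0)+np.array([[0,0,0],[6,0,0],[0,6,0],[0,0,4]])))
    return r.x,r.fun
def w2d(P,p):
    a=np.radians(p[2]); d=np.array(P)[:2]-p[:2]; return np.array([np.cos(a)*d[0]+np.sin(a)*d[1],-np.sin(a)*d[0]+np.cos(a)*d[1]])
E
python3 - <<'E'
from fit import *
I={c:cv2.imread(f"pics/{c}0.png") for c in("scene","top")}
for k in(["scene"],["top"],["scene","top"]):
    d,f=fit_disp({c:I[c] for c in k},(567,158,-61)); print(k,"disp",d.round(1),round(f,1))
    p,f=fit_plate({c:I[c] for c in k},(488,310,-67),dict(scene=165,top=165)); print("plate",p.round(1),round(f,3),"rel",w2d(p,d).round(1),(p[2]-d[2]).round(1))
pose=d; out=[]
def pts(L): return np.int32(L)
for c in I:
    r=rect(I[c],c,pose,10)
    cv2.rectangle(r,px(-245,66),px(117,-66),(0,255,0),1)
    for s in(1,-1): cv2.polylines(r,[pts([px(-74,60*s),px(-44,44.3*s),px(104,44.3*s)])],False,(0,0,255),1)
    q=[w2d(x,d) for x in d2w([[63.9,42.75,0],[-63.9,42.75,0],[-63.9,-42.75,0],[63.9,-42.75,0]],p)]
    cv2.polylines(r,[pts([px(*x) for x in q])],True,(255,0,255),1)
    out.append(r)
cv2.imwrite("pics/rect1.png",np.vstack(out))
E
```

```text
Traceback (most recent call last):
  File "fit.py", line 20, in fit_disp
    best=min((minimize(cost,np.array(p0)+[dx,dy,da],method="Nelder-Mead",options=dict(initial_simplex=np.array(p0)+[dx,dy,da]+np.array([[0,0,0],[5,0,0],[0,5,0],[0,0,2]]))) for dx in(-5,3) for dy in(-5,3) for da in(0,2)),key=lambda r:r.fun)
  File "fit.py", line 20, in <genexpr>
    best=min((minimize(cost,np.array(p0)+[dx,dy,da],method="Nelder-Mead",options=dict(initial_simplex=np.array(p0)+[dx,dy,da]+np.array([[0,0,0],[5,0,0],[0,5,0],[0,0,2]]))) for dx in(-5,3) for dy in(-5,3) for da in(0,2)),key=lambda r:r.fun)
              ~~~~~~~~^^^^^^^^^^^^^^^^^^^^^^^^^^^^^^^^^^^^^^^^^^^^^^^^^^^^^^^^^^^^^^^^^^^^^^^^^^^^^^^^^^^^^^^^^^^^^^^^^^^^^^^^^^^^^^^^^^^^^^^^^^^^^^^^^^^^^^^^^^^^^^^^^^^^^
  File "fit.py", line 18, in cost
    s-=.5*np.mean(2*samp(g,c,d2w(q,p))-samp(g,c,d2w(q+n,p))-samp(g,c,d2w(q-n,p)))
                                       ~~~~^^^^^^^^^^^^^^^^
  File "fit.py", line 5, in samp
    u=proj(c,P); return map_coordinates(g,[u[:,1],u[:,0]],order=1)
  File "h.py", line 5, in proj
    m=camera_model(c); q=(np.array(m["R"])@np.atleast_2d(P).T).T+np.array(m["t"]); q=(np.array(m["K"])@q.T).T
ValueError: time passes only in moves, steps and waits
```

```bash
sed -i 's/^def proj/from functools import lru_cache\ncm=lru_cache(None)(camera_model)\ndef proj/; s/m=camera_model(c)/m=cm(c)/' h.py
cat > run1.py <<'E'
import sys
from fit import *
tag=sys.argv[1]; p0=eval(sys.argv[2])
I={c:cv2.imread(f"pics/{c}{tag}.png") for c in("scene","top")}
for k in(["scene"],["top"],["scene","top"]):
    d,f=fit_disp({c:I[c] for c in k},(567,158,-61)); print(k,"disp",d.round(1),round(f,1))
    p,f=fit_plate({c:I[c] for c in k},p0,dict(scene=165,top=165)); print("plate",p.round(1),round(f,3),"rel",w2d(p,d).round(1),(p[2]-d[2]).round(1))
out=[]
for c in I:
    r=rect(I[c],c,d,10)
    cv2.rectangle(r,px(-245,66),px(117,-66),(0,255,0),1)
    for s in(1,-1): cv2.polylines(r,[np.int32([px(-74,60*s),px(-44,44.3*s),px(104,44.3*s)])],False,(0,0,255),1)
    q=[w2d(x,d) for x in d2w([[63.9,42.75,0],[-63.9,42.75,0],[-63.9,-42.75,0],[63.9,-42.75,0]],p)]
    cv2.polylines(r,[np.int32([px(*x) for x in q])],True,(255,0,255),1)
    out.append(r)
cv2.imwrite(f"pics/rect1_{tag}.png",np.vstack(out))
E
python3 run1.py 0 '(488,310,-67)'
```

```text
['scene'] disp [569.6 156.3 -59.5] -418.3
plate [490.5 308.1 -68.3] 0.034 rel [-170.9    8.9] -8.8
['top'] disp [568.3 158.  -59.4] -329.7
plate [468.2 300.8 -61.5] 0.767 rel [-173.9  -13.7] -2.1
['scene', 'top'] disp [569.1 157.  -59.5] -740.1
plate [490.3 308.  -68.6] 0.805 rel [-170.1    8.8] -9.1
```

View pics/rect1_0.png

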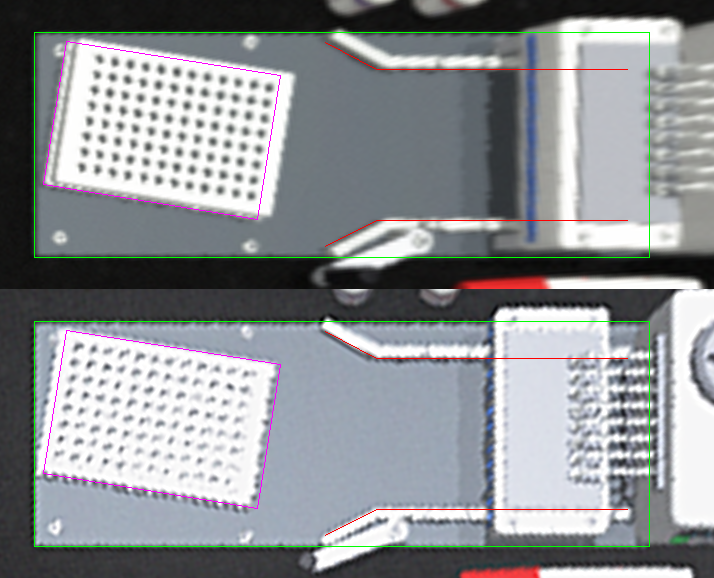

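The fit agrees well between the two cameras. The dispenser is at (569, 157, -59.5°). The plate is at x -170, y +9 and -9° in the dispenser frame, and its outline (magenta) matches the picture. I'll now write a helper that works out the rows.

```bash
cat > plan.py <<'E'
from fit import *
D=(569.1,157.0,-59.5)
def rows(clo,way,st=None):
    """way: list of (x,y,z,yaw,n) in world; prints rows in tool axes (tool down)"""
    s=env.state(); p=np.array(s["ee_pos"],float); a=float(s["ee_rot"][2])
    if st is not None: p,a=np.array(st[:3],float),st[3]
    out=[]
    for x,y,z,w,n in way:
        p0,a0=p.copy(),a; dw=(w-a0+180)%360-180
        for i in range(1,n+1):
            T=p0+(np.array([x,y,z])-p0)*i/n; r=np.radians(a)
            X=np.array([np.cos(r),np.sin(r),0]); Y=np.array([np.sin(r),-np.cos(r),0]); Z=np.array([0,0,-1.])
            v=[round(float((T-p)@e),1) for e in(X,Y,Z)]; t=round(-(a0+dw*i/n-a),1)
            p=p+v[0]*X+v[1]*Y+v[2]*Z; a-=t
            out.append(f"{clo:g} {v[0]:g} {v[1]:g} {v[2]:g} 0 0 {t:g}")
    for k in range(0,len(out),10): print("; ".join(out[k:k+10]))
    print("end",p.round(1),round(a,1))
def tool(x,y,th):  # dispenser-frame place, heading -> world x,y,yaw
    w=d2w([[x,y,0]],D)[0]; return w[0],w[1],D[2]+th+180
E
python3 - <<'E'
from plan import *
rows(0,[(430,-80,225,68.8,10),(456.7,393.7,120,111.4,10)])
E
```

```text
0 39.5 -38.8 -0 0 0 -5.4; 0 43 -34.8 -0 0 0 -5.4; 0 46.1 -30.7 -0 0 0 -5.4; 0 48.8 -26.2 -0 0 0 -5.4; 0 51 -21.5 -0 0 0 -5.4; 0 52.8 -16.6 -0 0 0 -5.4; 0 54.1 -11.5 -0 0 0 -5.4; 0 55 -6.5 -0 0 0 -5.4; 0 55.4 -1.2 -0 0 0 -5.4; 0 55.2 4.1 -0 0 0 -5.4
0 45.1 -14.6 10.5 0 0 -4.3; 0 46.1 -11.2 10.5 0 0 -4.2; 0 46.8 -7.8 10.5 0 0 -4.3; 0 47.3 -4.3 10.5 0 0 -4.2; 0 47.4 -0.8 10.5 0 0 -4.3; 0 47.4 2.8 10.5 0 0 -4.2; 0 47 6.2 10.5 0 0 -4.3; 0 46.5 9.8 10.5 0 0 -4.3; 0 45.5 13.2 10.5 0 0 -4.2; 0 44.5 16.5 10.5 0 0 -4.3
end [456.7 393.7 120. ] 111.4
```

```bash
python3 -m crank '0 39.5 -38.8 0 0 0 -5.4; 0 43 -34.8 0 0 0 -5.4; 0 46.1 -30.7 0 0 0 -5.4; 0 48.8 -26.2 0 0 0 -5.4; 0 51 -21.5 0 0 0 -5.4; 0 52.8 -16.6 0 0 0 -5.4; 0 54.1 -11.5 0 0 0 -5.4; 0 55 -6.5 0 0 0 -5.4; 0 55.4 -1.2 0 0 0 -5.4; 0 55.2 4.1 0 0 0 -5.4'
```

```text
time_s: 2.45
ee_pos: [430.9, -78.3, 225.3]
ee_rot: [179.9, 0.0, 69.0]
force: [1.1, -0.2, -0.2]
gripper_width: 45.3
gripper_force: 0.0
```

```bash
python3 -m crank '0 45.1 -14.6 10.5 0 0 -4.3; 0 46.1 -11.2 10.5 0 0 -4.2; 0 46.8 -7.8 10.5 0 0 -4.3; 0 47.3 -4.3 10.5 0 0 -4.2; 0 47.4 -0.8 10.5 0 0 -4.3; 0 47.4 2.8 10.5 0 0 -4.2; 0 47 6.2 10.5 0 0 -4.3; 0 46.5 9.8 10.5 0 0 -4.3; 0 45.5 13.2 10.5 0 0 -4.2; 0 44.5 16.5 10.5 0 0 -4.3'
python3 -m crank '0 0 0 0 0 0 0; 0 0 0 0 0 0 0'
python3 - <<'E'
from plan import *
for c in("scene","top"): cv2.imwrite(f"pics/{c}1.png",grab_frame(c))
im=cv2.imread("pics/scene1.png")[180:400,120:400]
cv2.imwrite("pics/v1.png",cv2.resize(im,None,fx=2.8,fy=2.7))
s=env.state(); print(s["ee_pos"],s["ee_rot"],s["force"])
E
```

```text
time_s: 3.7
ee_pos: [456.7, 395.4, 119.6]
ee_rot: [180.0, 0.0, 111.6]
force: [0.6, 0.3, 0.3]
gripper_width: 45.9
gripper_force: 0.0
time_s: 3.95
ee_pos: [456.4, 393.2, 119.7]
ee_rot: [-179.9, 0.0, 111.4]
force: [-0.7, -0.8, 0.2]
gripper_width: 45.7
gripper_force: 0.0
[456.78973616 392.55385995 120.26176199] [-1.79996821e+02  2.45455859e-02  1.11360139e+02] [ 0.29959541 -0.00858927  0.38982989]
```

View pics/v1.png

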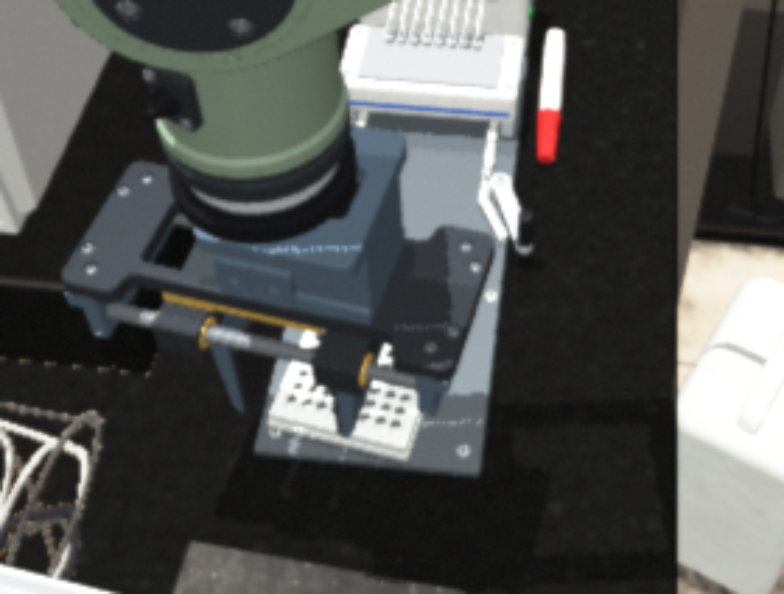

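The crop shows the open gripper above the trailing end of the plate, with the fingers at about (235,400) and (345,420) straddling its middle. The body is clear of the cabinet. Next I'll descend behind the plate.

```bash
python3 -m crank '0 0 0 25 0 0 0; 0 0 0 25 0 0 0; 0 0 0 20 0 0 0; 0 0 0 12 0 0 0; 0 0 0 8 0 0 0; 0 0 0 6 0 0 0; 0 0 0 0 0 0 0; 0 0 0 0 0 0 0'
python3 - <<'E'
from plan import *
for c in("scene","top"): cv2.imwrite(f"pics/{c}2.png",grab_frame(c))
for k in("scene",):
    p,f=fit_plate({k:cv2.imread(f"pics/{k}2.png")},(490,308,-68.6),dict(scene=165)); print("plate",p.round(1),round(f,3))
# push plan: plate poses in dispenser frame, tool 79.9 mm behind plate origin (+ contact)
L=63.9+16
def way(x,y,th,n):
    t=np.radians(th); X,Y,W=tool(x-L*np.cos(t),y-L*np.sin(t),th); return (X,Y,24,W,n)
rows(0,[way(-170.1,8.8,-9.1,6),way(-145,2.0,-9.1,8),way(-115,-.3,0,10)],st=(456.7,393.7,24,111.4))
E
```

```text
time_s: 5.05
ee_pos: [457.0, 393.9, 24.4]
ee_rot: [179.9, -0.0, 111.4]
force: [0.4, 1.2, -0.6]
gripper_width: 45.5
gripper_force: 0.0
plate [ 460.9  442.4 -120.8] 0.971
0 -2 0 0 0 0 -0; 0 -2 0 0 0 0 -0; 0 -2.1 0 0 0 0 -0; 0 -2 0 0 0 0 -0; 0 -2 0.1 0 0 0 -0; 0 -2 -0 0 0 0 -0; 0 -3.2 -0.3 0 0 0 -0; 0 -3.3 -0.4 0 0 0 -0; 0 -3.2 -0.3 0 0 0 -0; 0 -3.3 -0.4 0 0 0 -0
0 -3.2 -0.3 0 0 0 -0; 0 -3.2 -0.4 0 0 0 -0; 0 -3.3 -0.3 0 0 0 -0; 0 -3.2 -0.4 0 0 0 -0; 0 -3.1 -1 0 0 0 -0.9; 0 -3.1 -1.1 0 0 0 -0.9; 0 -3 -1.1 0 0 0 -0.9; 0 -3.1 -1.1 0 0 0 -0.9; 0 -3 -1.3 0 0 0 -0.9; 0 -3 -1.2 0 0 0 -1
0 -3 -1.3 0 0 0 -0.9; 0 -3 -1.4 0 0 0 -0.9; 0 -2.9 -1.4 0 0 0 -0.9; 0 -3 -1.4 0 0 0 -0.9
end [470.  324.8  24. ] 120.5
```

```bash
python3 -m crank '0 -2 0 0 0 0 0; 0 -2 0 0 0 0 0; 0 -2 0 0 0 0 0; 0 -2 0 0 0 0 0; 0 -2 0 0 0 0 0; 0 -2 0 0 0 0 0; 0 -3.2 -0.3 0 0 0 0; 0 -3.3 -0.4 0 0 0 0; 0 -3.2 -0.3 0 0 0 0; 0 -3.3 -0.4 0 0 0 0'
python3 -m crank '0 -3.2 -0.3 0 0 0 0; 0 -3.2 -0.4 0 0 0 0; 0 -3.3 -0.3 0 0 0 0; 0 -3.2 -0.4 0 0 0 0; 0 -3.1 -1 0 0 0 -0.9; 0 -3.1 -1.1 0 0 0 -0.9; 0 -3 -1.1 0 0 0 -0.9; 0 -3.1 -1.1 0 0 0 -0.9; 0 -3 -1.3 0 0 0 -0.9; 0 -3 -1.2 0 0 0 -1'
python3 -m crank '0 -3 -1.3 0 0 0 -0.9; 0 -3 -1.4 0 0 0 -0.9; 0 -2.9 -1.4 0 0 0 -0.9; 0 -3 -1.4 0 0 0 -0.9'
python3 - <<'E'
from plan import *
out=[]
for c in("scene","top"):
    cv2.imwrite(f"pics/{c}3.png",grab_frame(c)); r=rect(cv2.imread(f"pics/{c}3.png"),c,D,16)
    q=[(-115+a,b) for a,b in((63.9,42.75),(-63.9,42.75),(-63.9,-42.75),(63.9,-42.75))]
    cv2.polylines(r,[np.int32([px(*x) for x in q])],True,(255,0,255),1); out.append(r)
cv2.imwrite("pics/rect3.png",np.vstack(out))
E
```

```text
time_s: 6.4
ee_pos: [464.6, 369.6, 23.9]
ee_rot: [180.0, 0.0, 111.4]
force: [-0.1, 0.2, -0.8]
gripper_width: 45.4
gripper_force: 0.2
time_s: 7.65
ee_pos: [469.1, 337.7, 23.9]
ee_rot: [-180.0, 0.0, 117.0]
force: [1.1, -0.4, -0.3]
gripper_width: 45.8
gripper_force: 0.2
time_s: 8.15
ee_pos: [469.9, 324.5, 23.9]
ee_rot: [-180.0, 0.0, 120.6]
force: [0.1, -0.1, -0.2]
gripper_width: 45.7
gripper_force: 0.1
```

View pics/rect3.png

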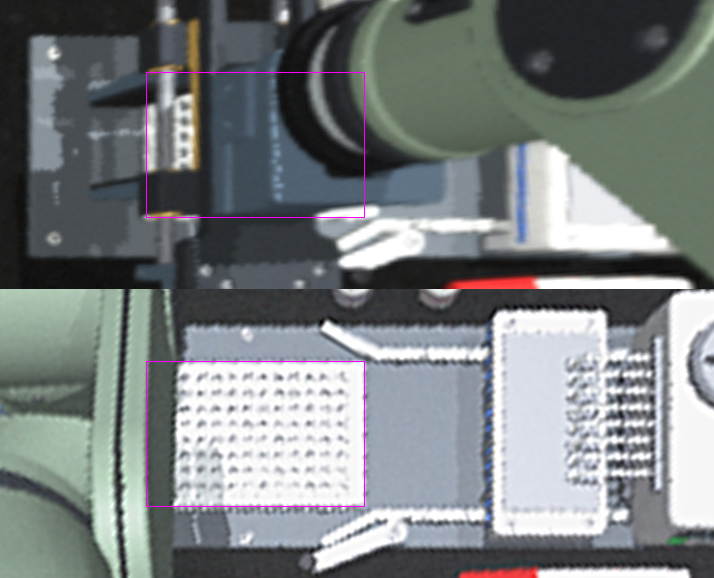

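The plate sits right on the magenta target in the lower panel (147–365, 360–507): square, centred and just entering the flares. Next I'll push it straight in.

```bash
python3 -m crank '0 -3 0 0 0 0 0; 0 -4 0 0 0 0 0; 0 -4 0 0 0 0 0; 0 -4 0 0 0 0 0; 0 -4 0 0 0 0 0; 0 -4 0 0 0 0 0; 0 -4 0 0 0 0 0; 0 -4 0 0 0 0 0; 0 -4 0 0 0 0 0; 0 -4 0 0 0 0 0'
python3 - <<'E'
from plan import *
s=env.state(); print(w2d(s["ee_pos"],D),s["ee_rot"],s["force"],s["ee_pos"])
E
```

```text
time_s: 9.5
ee_pos: [489.9, 291.0, 24.0]
ee_rot: [180.0, 0.0, 120.5]
force: [-0.9, 0.8, 0.8]
gripper_width: 45.5
gripper_force: 0.4
[-155.64758842   -0.2518264 ] [1.79994654e+02 4.02149607e-03 1.20524110e+02] [-0.93913253  0.81370654  0.84262634] [489.88589681 290.98268937  23.95490502]
```

```bash
python3 -m crank '0 -4.5 0 0 0 0 0; 0 -4.5 0 0 0 0 0; 0 -4.5 0 0 0 0 0; 0 -4.5 0 0 0 0 0; 0 -4.5 0 0 0 0 0; 0 -4.5 0 0 0 0 0; 0 -4.5 0 0 0 0 0; 0 -4.5 0 0 0 0 0; 0 -4.5 0 0 0 0 0; 0 -4.5 0 0 0 0 0'
python3 -m crank '0 -4 0 0 0 0 0; 0 -4 0 0 0 0 0; 0 -4 0 0 0 0 0; 0 -4 0 0 0 0 0; 0 -4 0 0 0 0 0; 0 -4 0 0 0 0 0; 0 -4 0 0 0 0 0; 0 -4 0 0 0 0 0; 0 -4 0 0 0 0 0; 0 -4 0 0 0 0 0'
python3 -m crank '0 -3 0 0 0 0 0; 0 -3 0 0 0 0 0; 0 -3 0 0 0 0 0; 0 -3 0 0 0 0 0; 0 -2 0 0 0 0 0; 0 -2 0 0 0 0 0; 0 -2 0 0 0 0 0; 0 0 0 0 0 0 0'
python3 - <<'E'
from plan import *
s=env.state(); print(w2d(s["ee_pos"],D),s["ee_rot"],s["force"])
im=grab_frame("top"); cv2.imwrite("pics/top4.png",im); grab_frame("scene")
r=rect(im,"top",D,24.4)
q=[(x,y) for x,y in((-25,44.3),(-28,42.75),(-28,-42.75))]
cv2.imwrite("pics/rect4.png",cv2.resize(r[:,250:],None,fx=1.7,fy=1.7))
E
```

```text
time_s: 10.75
ee_pos: [512.7, 252.2, 23.9]
ee_rot: [-180.0, 0.0, 120.5]
force: [-0.3, 1.2, 0.2]
gripper_width: 45.4
gripper_force: 0.4
time_s: 12.0
ee_pos: [533.0, 217.8, 23.9]
ee_rot: [-180.0, 0.0, 120.5]
force: [-0.0, 1.8, 0.7]
gripper_width: 45.8
gripper_force: 0.4
time_s: 13.0
ee_pos: [542.1, 202.3, 23.9]
ee_rot: [-180.0, 0.0, 120.5]
force: [-0.3, -0.8, -1.3]
gripper_width: 45.3
gripper_force: 0.0
[-52.68129851  -0.27231135] [-1.79997825e+02  2.17704700e-02  1.20532236e+02] [-0.26213821 -0.76355526 -1.3491951 ]
```

View pics/rect4.png

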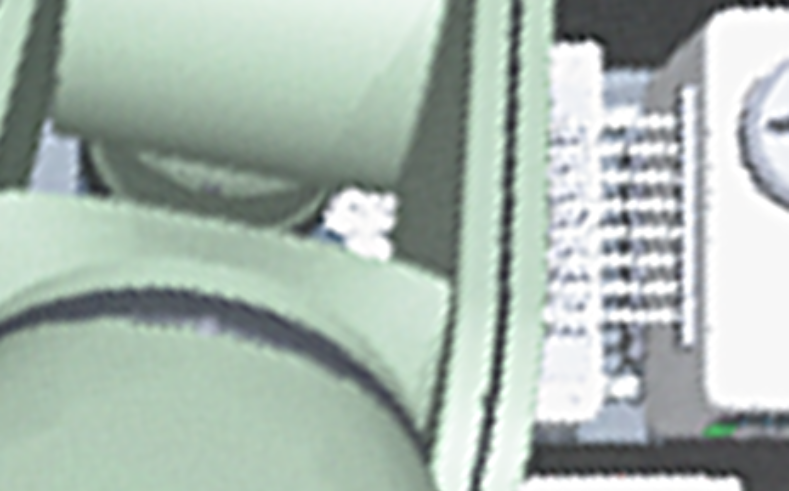

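The arm hides the plate in this view, so I'll finish by force in 1 mm steps. About 9 mm should remain.

```bash
python3 -m crank '0 -1.5 0 0 0 0 0; 0 -1.5 0 0 0 0 0; 0 -1.5 0 0 0 0 0; 0 -1 0 0 0 0 0; 0 -1 0 0 0 0 0; 0 0 0 0 0 0 0'
python3 -m crank '0 -0.7 0 0 0 0 0; 0 -0.7 0 0 0 0 0; 0 0 0 0 0 0 0'
```

```text
time_s: 13.85
ee_pos: [545.4, 196.8, 24.0]
ee_rot: [180.0, 0.0, 120.5]
force: [-0.2, -0.3, -0.3]
gripper_width: 45.6
gripper_force: 0.0
time_s: 14.22
ee_pos: [546.1, 195.7, 24.0]
ee_rot: [180.0, 0.0, 120.5]
force: [0.3, 0.7, 0.5]
gripper_width: 45.1
gripper_force: 0.1
```

```bash
python3 -m crank '0 -0.7 0 0 0 0 0; 0 -0.7 0 0 0 0 0; 0 0 0 0 0 0 0'
python3 -m crank '0 -0.6 0 0 0 0 0; 0 -0.6 0 0 0 0 0; 0 0 0 0 0 0 0'
python3 - <<'E'
from plan import *
s=env.state(); print(w2d(s["ee_pos"],D),s["force"])
E
```

```text
time_s: 14.6
ee_pos: [546.5, 194.9, 23.9]
ee_rot: [-180.0, -0.0, 120.5]
force: [-1.3, 5.2, 1.0]
gripper_width: 45.8
gripper_force: 1.7
time_s: 14.98
ee_pos: [546.7, 194.7, 24.0]
ee_rot: [180.0, -0.1, 120.5]
force: [-3.6, 6.7, 1.3]
gripper_width: 45.6
gripper_force: 3.8
[-43.88118114  -0.16938046] [-3.58076011  6.68919695  1.25757559]
```

The contact force rises at exactly the expected tool position (x -43.9), so the plate is home. I'll retreat straight back, rise, move aside, and look.

```bash
python3 -m crank '0 2 0 0 0 0 0; 0 4 0 0 0 0 0; 0 6 0 0 0 0 0; 0 6 0 -15 0 0 0; 0 0 0 -30 0 0 0; 0 0 0 -35 0 0 0; 1 0 -20 -30 0 0 0; 1 20 -45 -20 0 0 0; 1 30 -55 0 0 0 0; 1 30 -55 0 0 0 0' 10
python3 -m crank '1 0 0 0 0 0 0; 1 0 0 0 0 0 0'
cat > ret.py <<'E'
import sys
from plan import *
tag=sys.argv[1]; old=tag=="0"
I={c:(cv2.imread(f"pics/{c}{tag}.png") if old else grab_frame(c)) for c in("scene","top")}
if not old: [cv2.imwrite(f"pics/{c}{tag}.png",i) for c,i in I.items()]
G={c:cv2.GaussianBlur(cv2.cvtColor(i,cv2.COLOR_BGR2GRAY),(0,0),.8).astype(float) for c,i in I.items()}
def score(a,cs):
    u=np.array([-np.sin(a),np.cos(a),0]); n=np.array([np.cos(a),np.sin(a),0]); h=np.array([-33.3,-57.5,26.])
    s=0
    for c in cs:
        bar=h+np.linspace(10,46,30)[:,None]*u
        s+=np.mean(2*samp(G[c],c,d2w(bar,D))-samp(G[c],c,d2w(bar+9*n,D))-samp(G[c],c,d2w(bar-9*n,D)))
        peg=h+55*u+np.linspace(4,29,10)[:,None]*np.array([0,0,1]); s-=np.mean(samp(G[c],c,d2w(peg,D)))
    return s
A=np.arange(-.1,2.15,.01)
for cs in(["scene"],["top"],["scene","top"]):
    S=[score(a,cs) for a in A]; k=int(np.argmax(S)); print(cs,round(A[k],2),round(S[k]))
a=A[k]; print("peg disp",-33.3-55*np.sin(a),-57.5+55*np.cos(a))
E
python3 ret.py 0; python3 ret.py 5
python3 - <<'E'
from plan import *
s=env.state(); print(s["ee_pos"],s["ee_rot"],s["gripper_width"])
out=[rect(cv2.imread(f"pics/{c}5.png"),c,D,z) for c,z in(("scene",16),("top",24.4))]
out=np.vstack(out)
cv2.imwrite("pics/rect5.png",out)
E
```

```text
time_s: 16.23
ee_pos: [345.6, 188.9, 155.1]
ee_rot: [179.9, 0.0, 120.5]
force: [0.3, 0.5, -0.3]
gripper_width: 8.4
gripper_force: 0.0
time_s: 16.48
ee_pos: [348.2, 189.6, 155.2]
ee_rot: [179.8, 0.0, 120.6]
force: [-0.5, -0.9, 0.5]
gripper_width: 0.5
gripper_force: 0.0
['scene'] 1.94 207
['top'] 2.02 155
['scene', 'top'] 1.98 337
peg disp -83.75908754049956 -79.38333805844533
['scene'] 1.94 202
['top'] 2.02 151
['scene', 'top'] 1.98 329
peg disp -83.75908754049956 -79.38333805844533
[348.77502373 189.53758975 154.61459677] [1.79870170e+02 2.21822700e-02 1.20508187e+02] 0.42960147921952385
```

View pics/rect5.png

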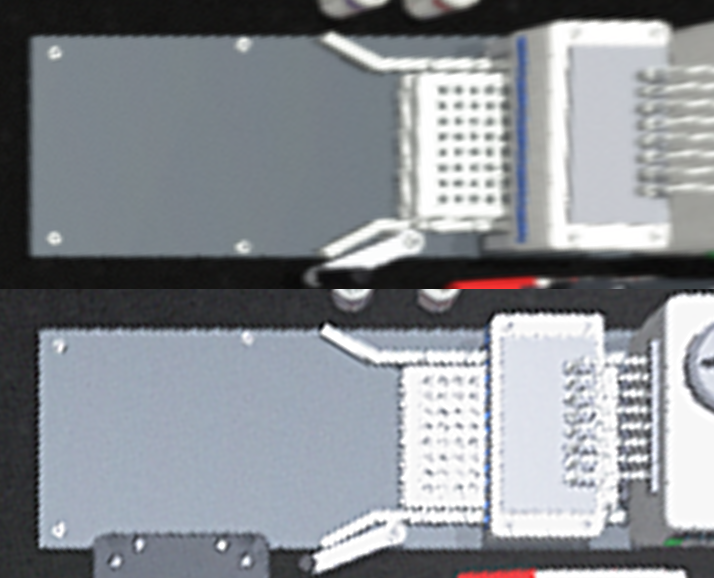

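The plate is fully home and square, with its trailing edge at x of about 402 px (≈ -28 mm). The arm is open at about 1.98 rad with the peg at (310,565) in the lower panel. Next I'll plan the peg sweep with closed fingers, the tool turning with the arm.

Run:
```python
from plan import *
def w(a,gap,z,n,R=57):
    u=np.array([-np.sin(a),np.cos(a)]); v=np.array([np.cos(a),np.sin(a)])
    p=np.array([-33.3,-57.5])+R*u-(19+gap)*v
    x,y,W=tool(p[0],p[1],np.degrees(a)-90); print(p.round(1),end=" "); return (x,y,z,W,n)
rows(1,[w(1.98,12,110,5),w(1.98,12,46,5)])
A=np.linspace(1.98,0.06,21)
st=w(1.98,12,46,1)[:4]
rows(1,[w(1.98,0,46,3)]+[w(a,0,46,1) for a in A[1:]],st=st)
```

```text
[ -73.3 -108.6] [ -73.3 -108.6] 1 -13.3 12.9 8.9 0 0 -4.7; 1 -14.4 11.8 8.9 0 0 -4.7; 1 -15.2 10.6 9 0 0 -4.7; 1 -16.1 9.3 8.9 0 0 -4.6; 1 -16.8 8 8.9 0 0 -4.7; 1 0 0 12.8 0 0 -0; 1 0 0 12.8 0 0 -0; 1 0 0 12.8 0 0 -0; 1 0 0 12.8 0 0 -0; 1 0 0 12.8 0 0 -0
end [438.3 165.   46. ] 143.9
[ -73.3 -108.6] [-78.  -97.6] [-81.7 -93.1] [-84.9 -88.3] [-87.6 -83.3] [-89.8 -77.9] [-91.5 -72.4] [-92.7 -66.8] [-93.3 -61. ] [-93.3 -55.3] [-92.9 -49.5] [-91.8 -43.9] [-90.2 -38.3] [-88.1 -32.9] [-85.5 -27.8] [-82.4 -22.9] [-78.9 -18.4] [-74.9 -14.2] [-70.6 -10.4] [-65.9  -7. ] [-60.9  -4.1] [-55.7  -1.7] 1 -0 4 0 0 0 -0; 1 0 4 0 0 0 -0; 1 0 4 0 0 0 -0; 1 1.6 5.6 0 0 0 5.5; 1 1.5 5.5 0 0 0 5.5; 1 1.6 5.6 0 0 0 5.5; 1 1.5 5.5 0 0 0 5.5; 1 1.6 5.6 0 0 0 5.5; 1 1.5 5.5 0 0 0 5.5; 1 1.6 5.6 0 0 0 5.5
1 1.6 5.5 0 0 0 5.5; 1 1.5 5.6 0 0 0 5.5; 1 1.6 5.5 0 0 0 5.5; 1 1.5 5.6 0 0 0 5.5; 1 1.6 5.5 0 0 0 5.5; 1 1.5 5.6 0 0 0 5.5; 1 1.6 5.5 0 0 0 5.5; 1 1.6 5.6 0 0 0 5.5; 1 1.5 5.5 0 0 0 5.5; 1 1.6 5.6 0 0 0 5.5
1 1.5 5.5 0 0 0 5.5; 1 1.6 5.6 0 0 0 5.5; 1 1.5 5.5 0 0 0 5.5
end [539.3 204.1  46. ] 33.9
```

```bash
python3 -m crank '1 -13.3 12.9 8.9 0 0 -4.7; 1 -14.4 11.8 8.9 0 0 -4.7; 1 -15.2 10.6 9 0 0 -4.7; 1 -16.1 9.3 8.9 0 0 -4.6; 1 -16.8 8 8.9 0 0 -4.7; 1 0 0 12.8 0 0 0; 1 0 0 12.8 0 0 0; 1 0 0 12.8 0 0 0; 1 0 0 12.8 0 0 0; 1 0 0 12.8 0 0 0'
python3 -m crank '1 0 0 0 0 0 0; 1 0 0 0 0 0 0'
```

```text
time_s: 17.82
ee_pos: [436.5, 164.5, 44.5]
ee_rot: [-180.0, 0.0, 143.9]
force: [-0.7, -0.1, -0.2]
gripper_width: 0.6
gripper_force: 0.0
time_s: 18.08
ee_pos: [437.0, 164.6, 45.5]
ee_rot: [180.0, 0.0, 143.9]
force: [0.3, -0.2, 0.3]
gripper_width: 0.7
gripper_force: 0.0
```

```bash
python3 -m crank '1 0 4 0 0 0 0; 1 0 4 0 0 0 0; 1 0 4 0 0 0 0; 1 1.6 5.6 0 0 0 5.5; 1 1.5 5.5 0 0 0 5.5; 1 1.6 5.6 0 0 0 5.5; 1 1.5 5.5 0 0 0 5.5; 1 1.6 5.6 0 0 0 5.5; 1 1.5 5.5 0 0 0 5.5; 1 1.6 5.6 0 0 0 5.5'
python3 ret.py 6
```

```text
time_s: 19.32
ee_pos: [467.3, 206.1, 45.3]
ee_rot: [-179.9, -0.0, 105.2]
force: [-1.3, 0.4, 0.2]
gripper_width: 0.3
gripper_force: 0.5
['scene'] 1.79 -37
['top'] 2.03 -80
['scene', 'top'] 1.81 -125
peg disp -86.73398257022735 -70.53109767765704
```

The force of about 1.3 N against the push shows the peg is moving. The fit is blocked by the arm, so I'll carry on.

```bash
python3 -m crank '1 1.6 5.5 0 0 0 5.5; 1 1.5 5.6 0 0 0 5.5; 1 1.6 5.5 0 0 0 5.5; 1 1.5 5.6 0 0 0 5.5; 1 1.6 5.5 0 0 0 5.5; 1 1.5 5.6 0 0 0 5.5; 1 1.6 5.5 0 0 0 5.5; 1 1.6 5.6 0 0 0 5.5; 1 1.5 5.5 0 0 0 5.5; 1 1.6 5.6 0 0 0 5.5'
python3 -m crank '1 1.5 4 0 0 0 5.5; 1 1.5 3 0 0 0 5.5; 1 1 2 0 0 0 5; 1 0 0 0 0 0 0'
python3 - <<'E'
from plan import *
s=env.state(); print(w2d(s["ee_pos"],D),s["force"])
rows(1,[tool(-53.8,-1.5,-90)[:2]+(46,30.5,3)])
E
```

```text
time_s: 20.68
ee_pos: [522.8, 212.2, 45.3]
ee_rot: [-180.0, -0.0, 50.4]
force: [-0.1, 1.2, 0.1]
gripper_width: 0.6
gripper_force: 0.5
time_s: 21.18
ee_pos: [532.1, 208.6, 45.3]
ee_rot: [180.0, -0.0, 34.6]
force: [-0.1, 1.7, 0.4]
gripper_width: 0.5
gripper_force: 0.1
[-63.27371247  -5.65935175] [-0.11616735  1.6751746   0.41365172]
1 1.2 3.2 -0.2 0 0 1.4; 1 1.2 3.3 -0.2 0 0 1.3; 1 1.3 3.2 -0.3 0 0 1.4
end [540.5 202.6  46. ] 30.5
```

```bash
python3 -m crank '1 1.2 3 0 0 0 1.4; 1 1.2 3 0 0 0 1.3; 1 1.2 2 0 0 0 1.4; 1 0 0 0 0 0 0'
python3 -m crank '1 0 0.8 0 0 0 0; 1 0 0.8 0 0 0 0; 1 0 0 0 0 0 0'
python3 - <<'E'
from plan import *
s=env.state(); print(w2d(s["ee_pos"],D),s["force"])
E
```

```text
time_s: 21.68
ee_pos: [539.5, 203.6, 45.2]
ee_rot: [180.0, 0.0, 30.3]
force: [0.8, 1.2, -0.1]
gripper_width: 0.4
gripper_force: 0.0
time_s: 22.05
ee_pos: [540.3, 202.5, 45.3]
ee_rot: [180.0, -0.0, 30.3]
force: [1.2, 1.2, -0.2]
gripper_width: 0.4
gripper_force: 0.3
[-53.8443431   -1.70552205] [ 1.21204393  1.22778936 -0.18829778]
```

```bash
python3 -m crank '1 0 0.8 0 0 0 0; 1 0 0.8 0 0 0 0; 1 0 0 0 0 0 0'
python3 -m crank '1 0 0.7 0 0 0 0; 1 0 0.7 0 0 0 0; 1 0 0 0 0 0 0'
python3 - <<'E'
from plan import *
s=env.state(); print(w2d(s["ee_pos"],D),s["force"])
E
```

```text
time_s: 22.42
ee_pos: [541.1, 201.1, 45.4]
ee_rot: [180.0, -0.0, 30.3]
force: [0.6, 0.6, 0.0]
gripper_width: 0.8
gripper_force: 0.3
time_s: 22.8
ee_pos: [541.8, 199.8, 45.3]
ee_rot: [180.0, 0.0, 30.3]
force: [0.7, 0.8, -0.3]
gripper_width: 0.5
gripper_force: 0.3
[-50.75161229  -1.81800755] [ 0.68026373  0.77207199 -0.27385779]
```

```bash
python3 -m crank '1 0 0.7 0 0 0 0; 1 0 0.7 0 0 0 0; 1 0 0 0 0 0 0'
python3 -m crank '1 0 0.7 0 0 0 0; 1 0 0.7 0 0 0 0; 1 0 0 0 0 0 0'
python3 ret.py 7
python3 - <<'E'
from plan import *
s=env.state(); print(w2d(s["ee_pos"],D),s["force"])
cv2.imwrite("pics/rect7.png",np.vstack([rect(cv2.imread(f"pics/{c}7.png"),c,D,26) for c in("scene","top")]))
E
```

```text
time_s: 23.18
ee_pos: [542.4, 198.6, 45.3]
ee_rot: [180.0, 0.0, 30.3]
force: [-0.8, 1.2, 0.2]
gripper_width: 0.8
gripper_force: 0.3
time_s: 23.55
ee_pos: [543.1, 197.5, 45.3]
ee_rot: [-180.0, 0.0, 30.3]
force: [0.8, 1.8, -0.3]
gripper_width: 0.6
gripper_force: 0.5
['scene'] 0.17 -15
['top'] 1.16 -32
['scene', 'top'] 1.17 -91
peg disp -83.94128287548745 -36.0416573630473
[-48.06660066  -1.80724999] [ 0.33770766 -0.079271   -0.32382332]
```

```bash
python3 -m crank '1 0 0.7 0 0 0 0; 1 0 0.7 0 0 0 0; 1 0 0 0 0 0 0'
python3 -m crank '1 0 0.7 0 0 0 0; 1 0 0.7 0 0 0 0; 1 0 0 0 0 0 0'
python3 - <<'E'
from plan import *
s=env.state(); print(w2d(s["ee_pos"],D),s["force"])
E
```

```text
time_s: 24.02
ee_pos: [543.4, 197.1, 45.3]
ee_rot: [-179.9, -0.0, 30.3]
force: [-1.4, 5.8, 0.1]
gripper_width: 0.3
gripper_force: 2.8
time_s: 24.4
ee_pos: [543.5, 196.9, 45.3]
ee_rot: [-179.8, 0.0, 30.2]
force: [-3.3, 9.0, 0.3]
gripper_width: 0.8
gripper_force: 4.7
[-47.39466029  -1.7700159 ] [-3.34267636  8.9676514   0.2537721 ]
```

It met a firm stop at 9 N, so the arm is on its inner stop. I'll back off, rise clear, and verify.

```bash
python3 -m crank '1 0 -3 0 0 0 0; 1 0 -8 0 0 0 0; 1 0 -12 0 0 0 0; 1 0 0 -25 0 0 0; 1 0 0 -35 0 0 0; 1 0 0 -40 0 0 0; 1 -40 -20 -10 0 0 0; 1 -50 -30 0 0 0 0; 1 -50 -30 0 0 0 0; 1 -40 -20 0 0 0 0'
python3 -m crank '1 0 0 0 0 0 0; 1 0 0 0 0 0 0'
python3 ret.py 8
python3 - <<'E'
from plan import *
cv2.imwrite("pics/rect8.png",np.vstack([rect(cv2.imread(f"pics/{c}8.png"),c,D,24.4) for c in("scene","top")]))
E
```

```text
time_s: 25.65
ee_pos: [324.4, 210.0, 155.2]
ee_rot: [180.0, 0.0, 30.4]
force: [0.2, 0.6, 0.5]
gripper_width: 0.6
gripper_force: 0.0
time_s: 25.9
ee_pos: [327.8, 210.9, 155.8]
ee_rot: [180.0, -0.1, 30.4]
force: [0.9, 0.5, -0.3]
gripper_width: 0.6
gripper_force: 0.0
['scene'] 0.04 114
['top'] 0.05 3
['scene', 'top'] 0.05 117
peg disp -36.048854309887304 -2.568735678276852
```

View pics/rect8.png

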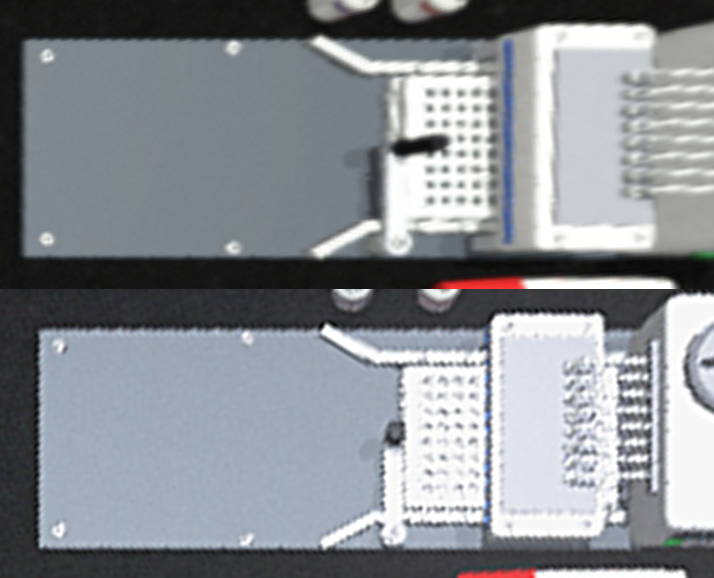

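The arm lies straight across the channel at columns 385–405, closely behind the plate. The plate is still square and home, and the vials and pen are where they were. I'm handing in.

```bash
python3 -c "
from workcell import env
print(env.job_done())"
```

```text
the job is handed in; nothing more can be done
None
```

The plate is fully home against the end stop, the retaining arm is closed behind it, and I handed the job in at about 26 s; the hand-in returned no verdict.

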